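# Lean the tablet on the dispensing counter

## Task

Draw the tablet out of its slanted slot in the desk rack and lean it, screen facing out and bottom end down, against the top edge of the steel instrument box, standing on the rubber ledge with its foot snug up against the lip, square to the box and about in the middle. Keep hold of it until it stands on the ledge and leans on the box, press gently, then let go; leave the clipboard in its slot and everything else where it stands.

Things in the scene. Friction and masses are not known exactly. Their poses are not given: they have to be found in the camera images.
- tablet: tablet computer in a black case, rigid slab 12 thick (x), 140 wide (y), 200 tall (z), about 0.45 kg. Origin: middle of its bottom end face. z runs up the slab to its top end, +x out of the screen (screen face at x = +6, back at x = -6). At the start it stands in one of the rack's two slots, leaning back 25 degrees (0.44 rad), top towards the rack's -x side
- tablet_top (a point): middle of the tablet's top end face, 200 up its z axis from its origin
- clipboard: brown wooden clipboard with a steel clip and paper, 12 thick (x), 120 wide (y), 170 tall (z); same axes and origin as the tablet; stands in the other slot and stays there
- rack: fixed grey desk rack; origin under its base, which spans x = -70 to 115, y = -75 to 75, 10 high. Two slots run along y, slanted 25 degrees, tops towards -x; floor centres at x = -10 and 80, z = 26. A slot is 15 wide between plates 130 long, open at ends and top; back plate 67 and front plate 42 high along the slant. A board comes out only along the slant
- rest: fixed steel instrument box, 110 deep (x), 200 wide (y), 110 high, flat top. Origin: on the counter under the middle of its +x face; the box reaches from x = 0 back to x = -110.
- rest_edge (a point): middle of the top edge of the instrument box's +x face, 110 above the counter
- ledge: fixed black rubber L-shaped ledge on the counter, parallel to the box's +x face, 62 to 86 in front of it (differs each time). Origin: on the counter under the middle of the inner face (towards the box) of its lip. Floor plate 4 thick from x = -45 to 0, 190 long in y; lip from x = 0 to 8, 14 high above the counter
- carton: bystander: white medicine carton, 70 x 45 x 85 high; origin at the centre of its underside
- jar: bystander: small amber jar, 44 across, 60 high; origin at the centre of its underside
- cup: bystander: small steel cup, 52 across, 45 high; origin at the centre of its underside
- bottle_a: bystander: white plastic bottle, 54 across, 115 high; origin at the centre of its underside
- bottle_b: bystander: small amber bottle, 42 across, 90 high; origin at the centre of its underside
- tin: bystander: flat round white tin, 60 across, 28 high; origin at the centre of its underside
There are look-alikes about, which are no part of the job. Several things have the shape of the ledge; the one meant has the colours described above.

How it is judged:
On the way, in this order (a step that is already met when the one before it is completed fails the run):
1. the tablet is held by the gripper, lifted from its slot (z of tablet in the frame of rack above 0.05 m and contact force between the fingers and tablet above 1 N), for 0.1 s.
2. while still held, the tablet's foot stands on the ledge and its back touches the instrument box (x of tablet in the frame of ledge between -0.011 and 0 m and z of tablet in the frame of ledge between 0 and 0.012 m and y of tablet in the frame of ledge between -0.03 and 0.03 m and angle between tablet's own z axis and vertical between 0.35 and 0.75 rad and x of rest_edge in the frame of tablet between -0.012 and -0.001 m and angle between the y axis of tablet and the y axis of rest, either way round below 0.1 rad and height (world z) of tablet_top above 0.12 m and contact force between the fingers and tablet above 1 N and contact force between tablet and rest above 0.3 N and contact force between tablet and ledge above 0.3 N), for 0.15 s.
At the end, for the whole second after the job is handed in: Tablet at rest, bottom end on the ledge, screen outwards, back on the box's top edge, leaning 20 to 43 degrees; middle of its foot within 11 mm of the lip (touching is about 5), within 30 mm of the ledge's middle, square within 0.1 rad; clipboard moved under 25 mm (x of tablet in the frame of ledge between -0.011 and 0 m and z of tablet in the frame of ledge between 0 and 0.012 m and y of tablet in the frame of ledge between -0.03 and 0.03 m and angle between tablet's own z axis and vertical between 0.35 and 0.75 rad and x of rest_edge in the frame of tablet between -0.012 and -0.001 m and angle between the y axis of tablet and the y axis of rest, either way round below 0.1 rad and height (world z) of tablet_top above 0.12 m and contact force between tablet and rest above 0.2 N and contact force between tablet and ledge above 0.2 N and linear speed of tablet below 0.02 m/s and angular speed of tablet below 0.1 rad/s and distance of clipboard from where it was at the start of the episode below 0.025 m).
It fails at once if a bystander was pushed more than 25 mm or tipped over (distance of any of carton, jar, cup, bottle_a, bottle_b, tin from where it was at the start of the episode above 0.025 m or angle between any of carton, jar, cup, bottle_a, bottle_b, tin's own z axis and vertical above 0.4 rad).
It fails at once if the clipboard was moved more than 25 mm (distance of clipboard from where it was at the start of the episode above 0.025 m).
It fails at once if the tablet was pressed on the instrument box or the ledge with more than 40 N (contact force between tablet and rest above 40 N or contact force between tablet and ledge above 40 N).
It also fails if it takes over 72 s, if anything falls off the work surface, if the arm or the gripper's body presses on something with over 40 N, if the wrist force passes 120 N, or if a joint passes its speed limit or range.

## Robot

A 6-joint arm with a two-finger parallel gripper is mounted at the origin on the work surface. World frame = base frame: x ahead of the robot, y to its left, z up, the work surface at z = 0. Lengths are in m, angles in rad, forces in N, time in s.
With the tool pointing down it reaches from about 0.275 to 0.825 m from the base axis. Payload 4.9 kg.
Tool frame: the origin (TCP) lies midway between the tips of the shut fingers; the grasp point (between the pads) lies 19 mm behind it (bot.grip_depth is the distance from the TCP to the grasp point, in m); z points along the fingers, y is the line along which they close (so a half turn about z gives the same grasp; the last joint's range is limited). The gripper opens to 85 mm and grips with 20 to 120 N. Pads are 22 mm wide; open, the fingers measure 114 mm over their backs; the gripper's body (76 mm by 85 mm) begins 54 mm behind the grasp point. The pads swing forward as they close: fully open they stand 13 mm farther back than shut.
Start: joints at [-1.322, 0.326, -0.193, 1.052, 0, 1.437], TCP at [0.205, -0.51, 0.231] pointing down, gripper open.
Joint ranges: [-2.65, 2.65], [-0.97, 1.79], [-1.3, 1.35], [-1.93, 2.1], [-1.47, 1.37], [-3.14, 3.14]. Speed limits (rad/s): [2.57, 2.57, 3.14, 3.14, 3.14, 3.14].

## Interface

Orientations are given as a unit quaternion [w, x, y, z].
In Python, from cell import bot gives the robot as it stands. Calls block until the motion is done:
- bot.move_pose(position, orientation): joint-space move of the TCP to a pose.
- bot.move_linear(position, speed=0.15, rotation=None, until_force=None): straight line of the TCP; rotation=None keeps the orientation; speed is the mean speed in m/s. With until_force (N) it stops when the force on the tool has changed by that much, and returns True; else False.
- bot.goto_joints(angles): joint-space move.
- bot.set_gripper(opening, grasp_force=None): opening from 0.0 (shut) to 1.0 (fully open); grasp_force is the grip in N (None keeps the last); returns when the fingers have stopped.
- bot.wait(seconds).
- bot.solve_ik(position, orientation): joint angles nearest the present ones, or None.
- bot.camera(name): name is "side" or "top" or "wrist"; returns the picture (480x640x3 uint8, red, green, blue); there is no depth.
- bot.calibration(name): a dict with "mtx" (3x3 intrinsics, pixels), "extrinsics" (4x4, takes a point from world to camera coordinates); the wrist camera has in their place "hand_eye" (4x4, takes a point from camera to tool coordinates, whose origin is the TCP and whose axes are the flange's). Camera axes: x right, y down, z forward; pixel columns grow to the right and rows downward; lengths in m; the calibration is good to about 2 mm. A picture is of the moment at which its call begins: read the wrist's pose just before it. calibration takes no time and is no camera call.
A pose or a line that the arm cannot do raises bot.PlanningError and nothing moves.
- bot.close_job(): hands the job in; it is judged then, once.
Trained networks look in the newest picture that a camera, given by its name, has taken for a name from the list of things; names that differ only in an ending like _2 or _b are one class to them, and where a whole thing is asked for, a point or a joint stands for the part that bears it (a point fixed in the world has none). Each returns a list of dicts, best first, with "confidence" (0 to 1); they miss things now and then, are a little off and sometimes report something else, mostly with a low value. They report only what shows in the picture. A call takes as long as a camera call. They do not tell look-alikes from the thing itself.
- bot.search_frame(camera, thing): "bbox" ([left, top, width, height] in pixels, round what is visible of it).
Readings, each from a call of its own:
- bot.read_clock(): time.
- bot.read_joint_positions(): joint angles.
- bot.read_joint_vel(): joint speeds.
- bot.read_joint_efforts(): joint torques, N m.
- bot.read_position(): TCP position.
- bot.read_tool_rot(): TCP orientation.
- bot.read_ft_force(): force on the tool from outside, world axes, zero at the start.
- bot.read_moment(): the same for the moment, N m.
- bot.read_gripper_width(): opening from 0.0 (shut) to 1.0 (fully open).
- bot.read_finger_force(): force on a finger pad.
Only numpy, scipy, OpenCV 4.12 (cv2) and the standard library are available. Lean on these libraries where they do the work, as an engineer would, in place of code of your own. Each camera call takes 0.05 s, during which the arm holds its last target. There are 200 camera calls.

## Working session

There is one attempt and no reset: what is moved stays moved. The work goes in short steps, each a Python script; the robot and the scene stay as the last script left them, time stands still between calls to the robot, and variables do not carry over. Pictures are saved under pics/ and viewed, at most 10 in all, crops included, and the job is handed in when it is done.

```bash
mkdir -p pics
python3 - <<'E'
from cell import bot
import cv2,numpy as np
np.set_printoptions(precision=4,suppress=True)
for c in ["side","top"]:
    im=bot.camera(c); cv2.imwrite(f"pics/{c}0.png",im[:,:,::-1])
    k=bot.calibration(c); print(c,k["mtx"],k["extrinsics"])
    for t in ["tablet","clipboard","rack","rest","ledge","carton","jar","cup","bottle_a","tin"]:
        print(t,[(np.round(d["bbox"]),round(d["confidence"],2)) for d in bot.search_frame(c,t)][:4])
print(bot.calibration("wrist"))
E
```

```text
side [[480.795    0.     312.1654]
 [  0.     480.795  235.9599]
 [  0.       0.       1.    ]] [[-0.8943 -0.4475 -0.0056  0.4798]
 [-0.2821  0.5735 -0.7691  0.2563]
 [ 0.3474 -0.6862 -0.6391  1.0944]
 [ 0.      0.      0.      1.    ]]
tablet [(array([241., 260.,  60.,  77.]), 0.97)]
clipboard [(array([215., 250.,  54.,  59.]), 0.55), (array([178., 262.,  29.,  45.]), 0.4), (array([201., 274.,  94.,  82.]), 0.38)]
rack [(array([204., 276.,  91.,  79.]), 0.87)]
rest [(array([339., 179.,  52.,  71.]), 0.86), (array([248., 209.,  22.,  24.]), 0.73)]
ledge [(array([412., 246.,  26.,  36.]), 0.92), (array([311., 200.,  28.,  44.]), 0.84), (array([348., 286.,  45.,  63.]), 0.78)]
carton [(array([249., 226.,  31.,  40.]), 0.57)]
jar [(array([346., 235.,  10.,  30.]), 0.75), (array([235., 258.,  68.,  77.]), 0.63)]
cup [(array([301., 275.,  20.,  28.]), 0.85)]
bottle_a [(array([178., 262.,  28.,  44.]), 0.97), (array([234., 218.,  17.,  31.]), 0.9)]
tin [(array([248., 210.,  21.,  22.]), 0.71)]
top [[485.2431   0.     316.9837]
 [  0.     485.2431 235.3991]
 [  0.       0.       1.    ]] [[
[... 484 characters left out ...]
30.,  34.]), 0.18)]
carton [(array([289., 145.,  25.,  45.]), 0.94), (array([172., 162.,  82.,  91.]), 0.46), (array([135., 212., 108.,  42.]), 0.25)]
jar [(array([347., 250.,  19.,  25.]), 0.91)]
cup [(array([258., 238.,  23.,  27.]), 0.94)]
bottle_a [(array([190., 115.,  29.,  37.]), 0.92), (array([303., 119.,  19.,  28.]), 0.7)]
tin [(array([344., 115.,  28.,  28.]), 0.63)]
{'mtx': array([[416.2713,   0.    , 317.743 ],
       [  0.    , 416.2713, 236.8007],
       [  0.    ,   0.    ,   1.    ]]), 'hand_eye': array([[-0.    , -0.9596, -0.2814,  0.0728],
       [ 1.    , -0.0002,  0.0007,  0.0002],
       [-0.0007, -0.2814,  0.9596, -0.1435],
       [ 0.    ,  0.    ,  0.    ,  1.    ]])}
```

View pics/top0.png

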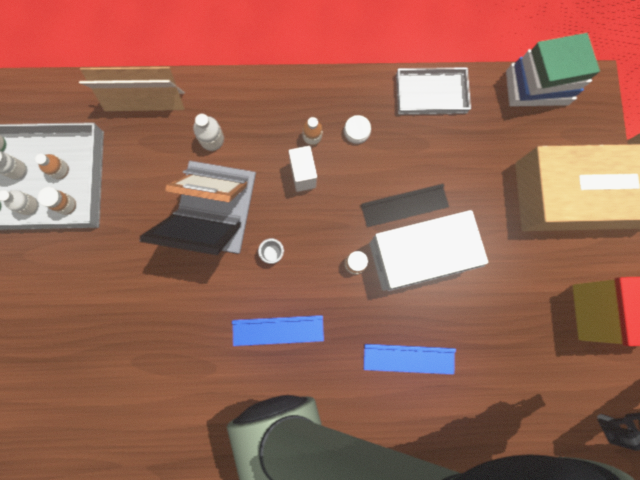

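View pics/side0.png

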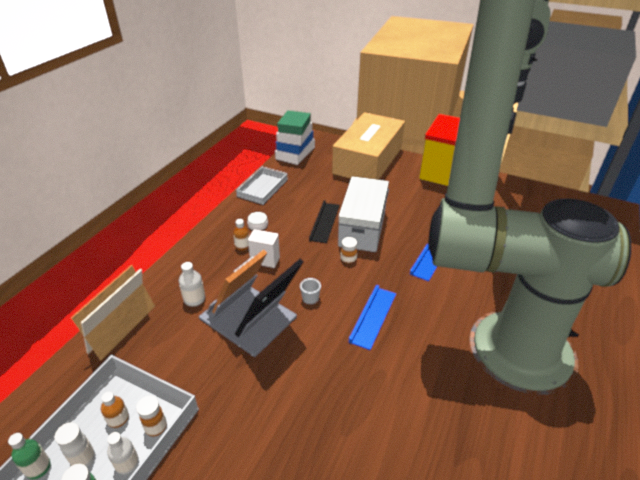

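```bash
cat > h.py <<'E'
from cell import bot
import cv2,numpy as np
from scipy.spatial.transform import Rotation as R
np.set_printoptions(precision=4,suppress=True)
def quat(M): q=R.from_matrix(M).as_quat(); return [q[3],*q[:3]]
def mat(q): return R.from_quat([q[1],q[2],q[3],q[0]]).as_matrix()
def tool(z,y):  # rotation with tool z, tool y approx
    z=np.array(z,float);z/=np.linalg.norm(z);y=np.array(y,float);y-=z*(y@z);y/=np.linalg.norm(y)
    return np.c_[np.cross(y,z),y,z]
def wristE():
    k=bot.calibration("wrist"); T=np.eye(4);T[:3,:3]=mat(bot.read_tool_rot());T[:3,3]=bot.read_position()
    return k["mtx"],np.linalg.inv(T@k["hand_eye"])
def ray(K,E,px,h):
    C=-E[:3,:3].T@E[:3,3]; d=E[:3,:3].T@np.linalg.inv(K)@[px[0],px[1],1.]
    return C+d*(h-C[2])/d[2]
def proj(K,E,P):
    p=(E[:3,:3]@np.atleast_2d(P).T+E[:3,3:]).T@K.T; return p[:,:2]/p[:,2:]
E
python3 - <<'E'
from h import *
k=bot.calibration("top");K,E=k["mtx"],k["extrinsics"]
f=lambda p,h:print(p,h,ray(K,E,p,h))
for p in [(361,206),(366,226),(445,184),(449,203)]: f(p,.0)
for p in [(371,236),(386,290),(472,212),(487,264)]: f(p,.11)
for p in [(255,172),(240,252),(190,162)]: f(p,.01)
for nm,c in [("rack",(213,207)),("box",(418,225))]:
    P=ray(K,E,c,.05)
    ok=False
    for z in (.36,.32,.28):
      for s in (-1,1):
        t=[P[0]+.07*s,P[1],z]; M=tool([0,0,-1],[0,s,0])  # tool x = cross(y,z)
        q=bot.solve_ik(t,quat(M))
        if q is None: continue
        print(nm,M[:,0],t,q)
        bot.move_pose([*t],quat(M)); ok=True;break
      if ok:break
    if ok:
        Kw,Ew=wristE(); im=bot.camera("wrist"); cv2.imwrite(f"pics/w_{nm}.png",im[:,:,::-1]); np.savez(f"w_{nm}.npz",K=Kw,E=Ew)
print(bot.read_clock())
E
```

```text
(361, 206) 0.0 [ 0.6039 -0.124   0.    ]
(366, 226) 0.0 [ 0.5584 -0.1332  0.    ]
(445, 184) 0.0 [ 0.6503 -0.3156  0.    ]
(449, 203) 0.0 [ 0.6063 -0.3215  0.    ]
(371, 236) 0.11 [ 0.518  -0.1277  0.11  ]
(386, 290) 0.11 [ 0.4114 -0.1519  0.11  ]
(472, 212) 0.11 [ 0.5617 -0.3323  0.11  ]
(487, 264) 0.11 [ 0.4569 -0.3535  0.11  ]
(255, 172) 0.01 [0.6841 0.1095 0.01  ]
(240, 252) 0.01 [0.506 0.143 0.01 ]
(190, 162) 0.01 [0.71   0.2531 0.01  ]
rack [1. 0. 0.] [np.float64(0.5274411275595818), np.float64(0.19403244080870571), 0.36] [ 0.2212  0.3024  0.0995  1.3679  0.     -2.9204]
box [1. 0. 0.] [np.float64(0.47883450769190333), np.float64(-0.23667379221041726), 0.36] [-0.5973  0.2462  0.0239  1.3485  0.      2.5443]
9.3167
```

View pics/w_rack.png

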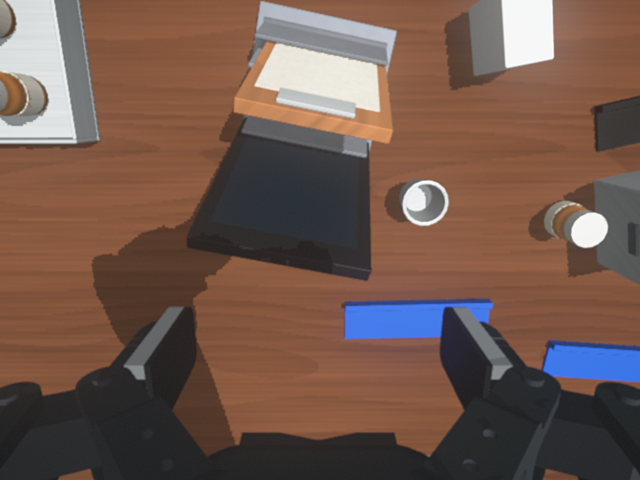

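View pics/w_box.png

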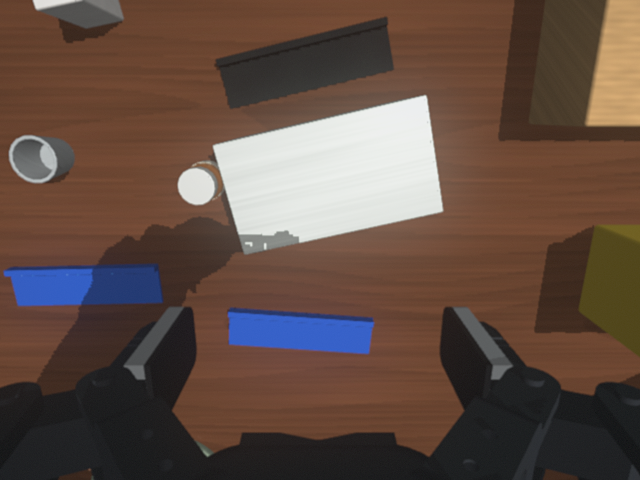

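Run:
```python
import cv2
a=cv2.imread("pics/w_rack.png")[0:290,170:410]; cv2.imwrite("pics/c_rack.png",cv2.resize(cv2.convertScaleAbs(a,alpha=1.6,beta=15),None,fx=2.07,fy=2.07,interpolation=2))
a=cv2.imread("pics/w_box.png")[10:265,205:455]; cv2.imwrite("pics/c_box.png",cv2.resize(cv2.convertScaleAbs(a,alpha=1.3,beta=15),None,fx=2.3,fy=2.3,interpolation=2))
```

```text
(no output)
```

View pics/c_rack.png

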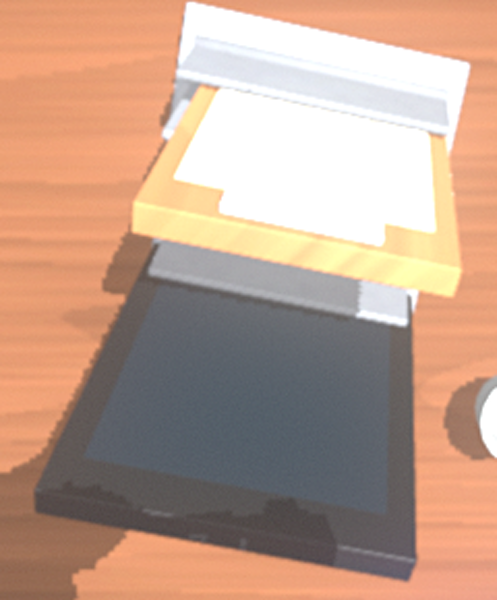

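View pics/c_box.png

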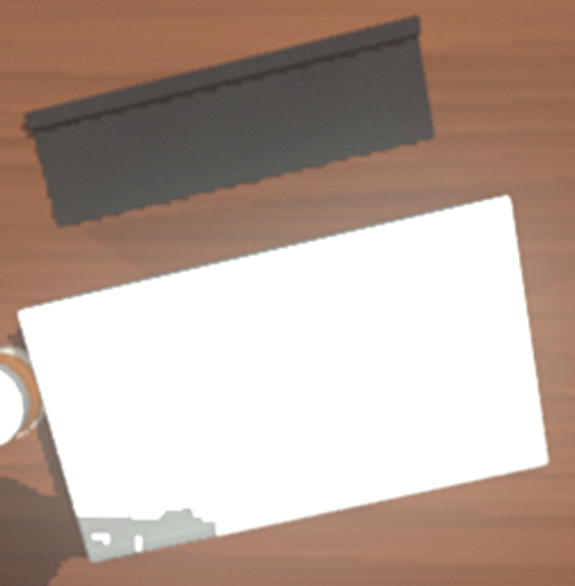

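```bash
cat > fit.py <<'E'
from h import *
from scipy.optimize import least_squares
w=lambda n:(lambda d:(d["K"],d["E"]))(np.load(f"w_{n}.npz"))
k=bot.calibration("top"); T=(k["mtx"],k["extrinsics"])
def fit(obs,x0):
    def world(p,P): P=np.array(P)/1000; c,s=np.cos(p[2]),np.sin(p[2]); return [p[0]+c*P[0]-s*P[1],p[1]+s*P[0]+c*P[1],P[2]]
    def r(p): return np.concatenate([(proj(*cam,world(p,P))[0]-px)*wt for cam,P,px,wt in obs])
    s=least_squares(r,x0,loss="soft_l1"); return s.x,r(s.x).reshape(-1,2)
wb,wr=w("box"),w("rack")
b=lambda u,v:np.array([205+u/2.3,10+v/2.3]); c=lambda u,v:np.array([170+u/2.07,v/2.07])
box,rb=fit([(wb,(0,100,110),b(20,311),1),(wb,(0,-100,110),b(511,196),1),(wb,(-110,-100,110),b(548,463),1),(wb,(-110,100,110),b(91,561),1)],[.54,-.23,.2])
led,rl=fit([(wb,(-45,95,4),b(57,226),1),(wb,(-45,-95,4),b(434,138),1),(wb,(8,95,14),b(24,114),1),(wb,(8,-95,14),b(418,17),1),(wb,(0,95,14),b(33,131),1),(wb,(0,-95,14),b(419,36),1)],[.6,-.22,.2])
a=np.radians(25);u=np.array([-np.sin(a),0,np.cos(a)]);n=np.array([np.cos(a),0,np.sin(a)]);ey=np.array([0,1,0])
F=np.array([-10,0,26])
rack,rr=fit([(wr,(115,75,10),c(188,2),1),(wr,(115,-75,10),c(468,62),1),
 (wr,F+7.5*n+42*u+65*ey,c(150,272),1),(wr,F+7.5*n+42*u-65*ey,c(407,324),1),
 (T,(115,-75,10),np.array([255,172]),.6),(T,(-70,-75,10),np.array([240,252]),.6)],[.6,.18,-.2])
tp=[(6,70,(37,490)),(6,-70,(414,558)),(-6,70,(37,512)),(-6,-70,(410,579))]
tab,rt=fit([(wr,F+x*n+y*ey+200*u,c(*p),1) for x,y,p in tp],rack)
for nm,p,r in [("box",box,rb),("ledge",led,rl),("rack",rack,rr),("rack by tablet",tab,rt)]: print(nm,p,"\n",r.ravel())
def rel(p,q): d=q[:2]-p[:2]; cc,s=np.cos(p[2]),np.sin(p[2]); return np.array([cc*d[0]+s*d[1],-s*d[0]+cc*d[1],q[2]-p[2]])
print("ledge in box",rel(box,led),"tab in rack",rel(rack,tab))
np.savez("poses.npz",box=box,led=led,rack=rack,tab=tab)
E
python3 fit.py
```

```text
box [ 0.547  -0.2369  0.2204] 
 [-0.8666 -0.536   0.1408 -0.3901  0.6684  0.5777 -0.0219  0.7246]
ledge [ 0.6226 -0.2188  0.2194] 
 [ 0.4038  0.7788 -0.0008  0.4319 -0.4927 -0.3243  0.2463 -0.1822 -2.321
 -0.0133  1.0999 -0.3306]
rack [ 0.5902  0.2031 -0.1937] 
 [-0.5618 -1.5162  1.8163 -0.5971 -0.4709  2.0524 -0.0754  1.7446  0.5736
 -1.1827  0.0023 -0.272 ]
rack by tablet [ 0.5892  0.2047 -0.189 ] 
 [-1.2464 -0.6446  2.5222 -0.0606 -0.656   0.4571  0.4725  0.435 ]
ledge in box [ 0.0777  0.0011 -0.001 ] tab in rack [-0.0012  0.0014  0.0048]
```

```bash
cat > g.py <<'E'
from h import *
d=np.load("poses.npz"); box,led,rack,tab=(d[k] for k in ("box","led","rack","tab"))
def frame(p2,o,th):  # tablet origin (m, in planar frame p2) and rotation, leaning back th
    c,s=np.cos(p2[2]),np.sin(p2[2]); Z=np.array([[c,-s,0],[s,c,0],[0,0,1]])
    M=Z@np.array([[np.cos(th),0,-np.sin(th)],[0,1,0],[np.sin(th),0,np.cos(th)]])
    return np.array([*p2[:2],0])+Z@np.array(o),M
S=-1
def tcp(o,M,depth=.160): # TCP pose for a tablet pose
    return o+M[:,2]*depth, quat(tool(-M[:,2],S*M[:,0]))
E
python3 - <<'E'
from h import *; import g
m=g.tab.copy(); m[:2]=(g.tab[:2]+g.rack[:2])/2; m[2]=(g.tab[2]+g.rack[2])/2
o,M=g.frame(m,[-.01,0.0007,.026],np.radians(25))
th=np.radians(33); op,Mp=g.frame(g.led,[-.007,0,.0073],th)
for s in (-1,1):
    g.S=s
    for nm,(a,b) in dict(pre=(o,M),place=(op,Mp)).items():
        for dz in (0,.17):
            p,q=g.tcp(a+b[:,2]*dz,b); print(s,nm,dz,p,bot.solve_ik(p,q))
g.S=-1
p,q=g.tcp(o,M,.27)
bot.set_gripper(.7); bot.move_pose(p,q); 
p1,_=g.tcp(o,M); print("hit",bot.move_linear(p1,.08,until_force=8), bot.read_position()-p1)
K,E=wristE(); cv2.imwrite("pics/grasp.png",bot.camera("wrist")[:,:,::-1])
print(bot.read_clock())
E
```

```text
-1 pre 0 [0.5136 0.2193 0.171 ] [ 0.3998  0.1825 -0.6644  0.3545 -0.2378 -1.0242]
-1 pre 0.17 [0.4431 0.233  0.3251] [ 0.5006 -0.0558 -0.4914  0.7905 -0.273  -0.9267]
-1 place 0 [ 0.5307 -0.2393  0.1415] [-0.8011  0.2675 -0.7087  0.2672  0.4828 -2.51  ]
-1 place 0.17 [ 0.4403 -0.2595  0.2841] [-0.9963  0.0071 -0.5815  0.7601  0.5359 -2.7253]
1 pre 0 [0.5136 0.2193 0.171 ] [ 0.3998  0.1825 -0.6644  0.3545 -0.2378  2.1174]
1 pre 0.17 [0.4431 0.233  0.3251] [ 0.5006 -0.0558 -0.4914  0.7905 -0.273   2.2149]
1 place 0 [ 0.5307 -0.2393  0.1415] [-0.8011  0.2675 -0.7087  0.2672  0.4828  0.6316]
1 place 0.17 [ 0.4403 -0.2595  0.2841] [-0.9963  0.0071 -0.5815  0.7601  0.5359  0.4163]
hit False [0.0002 0.0002 0.0005]
14.2167
```

View pics/grasp.png

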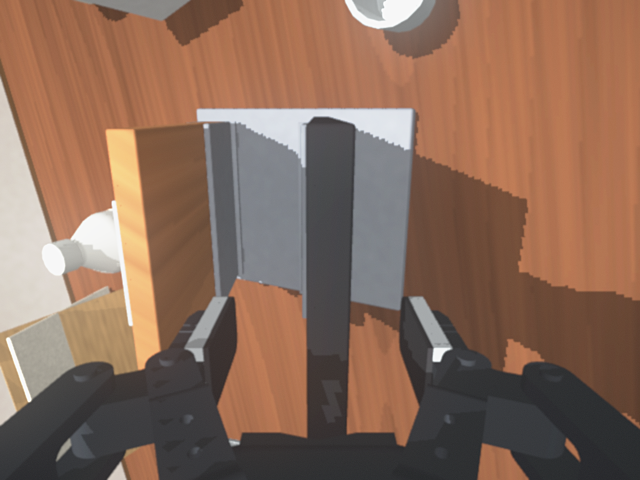

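The slab's top end runs straight through the picture at column ~330, while the pads are centred on ~318. That puts the tablet about 3 mm towards +tool y, so I shift the TCP, grip and draw it out.

Run:
```python
from h import *
p=np.array(bot.read_position()); M=mat(bot.read_tool_rot())
p=p+.003*M[:,1]; bot.move_linear(p,.05)
f0=np.array(bot.read_ft_force())
bot.set_gripper(0,60); print("w",bot.read_gripper_width()*85,bot.read_finger_force(),np.array(bot.read_ft_force())-f0)
q=p-M[:,2]*.03; print(bot.move_linear(q,.06,until_force=25))
print(np.array(bot.read_ft_force())-f0)
bot.move_linear(p-M[:,2]*.17,.12)
print("w",bot.read_gripper_width()*85,bot.read_finger_force(),np.array(bot.read_ft_force())-f0,bot.read_position(),bot.read_clock())
```

```text
w 11.262512240045895 59.111162424087524 [-0.7658  0.3317  0.8275]
False
[ 2.1211  1.0743 -2.053 ]
w 10.783723402189953 58.96525740623474 [ 0.462  -0.409  -4.6628] [0.44   0.2334 0.3232] 16.925
```

Run:
```python
from h import *; import g
th=np.radians(28)
o,M=g.frame(g.led,[-.009,0,.175],th); p,q=g.tcp(o,M)
bot.move_linear(p,.2,rotation=q)
o,M=g.frame(g.led,[-.009,0,.022],th); p,q=g.tcp(o,M)
print(bot.move_linear(p,.1,until_force=6)); bot.wait(.2)
cv2.imwrite("pics/pre.png",np.hstack([cv2.resize(bot.camera("wrist")[:,:,::-1],(400,300)),cv2.resize(bot.camera("side")[130:330,280:480,::-1],(300,300),interpolation=2)]))
print(bot.read_position()-p,bot.read_ft_force(),bot.read_clock())
```

```text
False
[ 0.0001 -0.0001  0.0003] [-0.3027 -0.2413 -4.0667] 21.4667
```

View pics/pre.png

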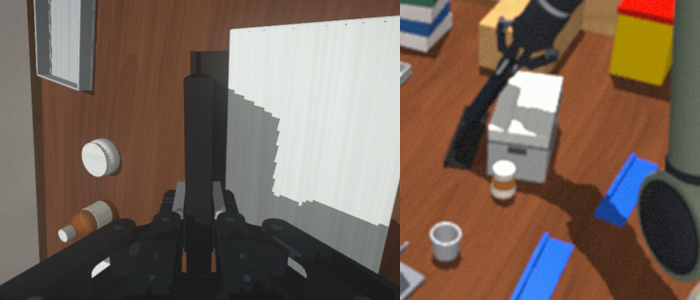

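The tablet is upright, parallel to the box edge and over the black ledge, clear of the box. Now the guarded set-down.

Run:
```python
from h import *; import g
F=lambda:np.array(bot.read_ft_force())
c,s=np.cos(g.led[2]),np.sin(g.led[2]); ex=np.array([c,s,0])
def rep(n,r): print(n,r,"dpos(mm)",(np.array(bot.read_position())-p0)@np.c_[ex,[-s,c,0],[0,0,1]]*1000,"dF",F()-f0,bot.read_clock())
p0=np.array(bot.read_position()); f0=F()
r=bot.move_linear(p0-[0,0,.025],.015,until_force=4); rep("down",r)
p=np.array(bot.read_position())
r2=bot.move_linear(p+ex*.010,.01,until_force=4); rep("lip",r2)
```

```text
down True dpos(mm) [ -0.3071   0.0226 -15.9115] dF [-2.3402 -0.341   8.6669] 22.5
lip True dpos(mm) [ -0.2167   0.0356 -15.8837] dF [-1.7166 -0.1597  9.1638] 22.8083
```

Run:
```python
from h import *; import g
F=lambda:np.array(bot.read_ft_force())
c,s=np.cos(g.led[2]),np.sin(g.led[2]); ex=np.array([c,s,0]); B=np.c_[ex,[-s,c,0],[0,0,1]]
p0=np.array(bot.read_position())
def rep(n,r): print(n,r,"dpos(mm)",(np.array(bot.read_position())-p0)@B*1000,"F",F()@B,bot.read_clock())
rep("now",0)
bot.move_linear(p0+[0,0,.0015],.02); bot.wait(.2); rep("up",0)
p=np.array(bot.read_position())
r=bot.move_linear(p+ex*.012,.01,until_force=5); rep("lip",r)
```

```text
now 0 dpos(mm) [0. 0. 0.] F [-2.0582  0.0481  5.0971] 22.8083
up 0 dpos(mm) [-0.256   0.3557  0.9755] F [-0.6193  0.8385 -4.2993] 23.3083
lip True dpos(mm) [4.035  0.1619 0.5746] F [-3.0896 -0.1698  3.9334] 23.9667
```

```bash
cat > st.py <<'E'
from h import *; import g
F=lambda:np.array(bot.read_ft_force())
c,s=np.cos(g.led[2]),np.sin(g.led[2]); ex=np.array([c,s,0]); B=np.c_[ex,[-s,c,0],[0,0,1]]
def state(n,r=0):
    M=mat(bot.read_tool_rot()); p=np.array(bot.read_position()); o=p+M[:,2]*.16; u=-M[:,2]
    L=(o-np.array([*g.led[:2],0]))@B; th=np.arctan2(-u@ex,u[2])
    e=np.array([-.0777,0,.110])-L; xe=e@[np.cos(th),0,np.sin(th)]
    print(n,r,"foot mm",L*1000,"lean",np.degrees(th),"edge_x",xe*1000,"F",F()@B,bot.read_clock()); return L,th
E
python3 - <<'E'
from st import *
L,th=state("now")
lip=L[0]+.006*np.cos(th); fl=L[2]-.006*np.sin(th)-.0002
t2=np.radians(36)
o,M=g.frame(g.led,[lip-.006*np.cos(t2),L[1],fl+.006*np.sin(t2)],t2); p,q=g.tcp(o,M)
r=bot.move_linear(p,.012,rotation=q,until_force=5); state("rot",r); bot.wait(.3); state("settled")
E
```

```text
now 0 foot mm [-6.0986  0.2068  6.4303] lean 27.588575689115263 edge_x -15.494903496378253 F [-3.0896 -0.1698  3.9334] 23.9667
rot True foot mm [-6.3959  0.3056  6.3632] lean 28.401413268950016 edge_x -13.427357018719327 F [-2.7507  0.1817  3.5879] 24.4917
settled 0 foot mm [-6.4314  0.3182  6.3038] lean 28.377391063455303 edge_x -13.420251604628097 F [-3.2514 -0.4221  5.709 ] 24.7917
```

Run:
```python
from st import *
L,th=state("now"); lip=L[0]+.006*np.cos(th); fl=L[2]-.006*np.sin(th)+.0002
t2=th
fx0=None
for i in range(16):
    t2+=np.radians(.5)
    o,M=g.frame(g.led,[lip-.006*np.cos(t2),L[1],fl+.006*np.sin(t2)],t2); p,q=g.tcp(o,M)
    bot.move_linear(p,.01,rotation=q); bot.wait(.1)
    state(i); f=F()@B
    if np.linalg.norm(f-[0,0,-4.4])>16 or f[0]>3: break
```

```text
now 0 foot mm [-6.4314  0.3182  6.3038] lean 28.377391063455303 edge_x -13.420251604628097 F [-3.2514 -0.4221  5.709 ] 24.7917
0 0 foot mm [-6.3954  0.1658  6.5051] lean 28.87799707142244 edge_x -12.455426746069042 F [-0.7353 -1.1242  0.3977] 25.1583
1 0 foot mm [-6.4247  0.2857  6.5387] lean 29.374727828938553 edge_x -11.361661991882265 F [-1.433  -1.3584 -0.6817] 25.5417
2 0 foot mm [-6.4073  0.2588  6.6189] lean 29.87474692087869 edge_x -10.324386195756045 F [-1.7269 -0.7583 -0.3333] 25.925
3 0 foot mm [-6.3765  0.3067  6.6483] lean 30.374845007613196 edge_x -9.273077254128541 F [-0.8023 -1.3505 -0.3387] 26.3083
4 0 foot mm [-6.3484  0.3506  6.6999] lean 30.876724265189573 edge_x -8.2262937275716 F [-1.4997 -0.8926 -0.9224] 26.6917
5 0 foot mm [-6.3272  0.3436  6.7206] lean 31.375615036956898 edge_x -7.164042913048287 F [-2.5795 -0.3595 -0.6519] 27.075
6 0 foot mm [-6.2721  0.3702  6.7791] lean 31.876318164518118 edge_x -6.146218447011809 F [-0.6692 -0.4083 -0.5918] 27.4583
7 0 foot mm [-6.2371  0.3687  6.8505] lean 32.37930045505637 edge_x -5.113157330062287 F [ 0.0722 -0.0275 -0.5047] 27.8417
8 0 foot mm [-5.4052  0.3149  7.4649] lean 32.955971923078955 edge_x -4.883259164877379 F [ 5.2945  0.6066 -0.7364] 28.225
```

Run:
```python
from st import *
bot.wait(.4); state("hold")
p=np.array(bot.read_position())
bot.move_linear(p-[0,0,.0010],.01); bot.wait(.4); state("down1")
f=F()@B
if f[2]<2: bot.move_linear(np.array(bot.read_position())-[0,0,.0007],.01); bot.wait(.4); state("down2")
im=bot.camera("wrist"); cv2.imwrite("pics/lean.png",np.hstack([cv2.resize(im[:,:,::-1],(400,300)),cv2.resize(bot.camera("side")[150:290,300:440,::-1],(300,300),interpolation=2)]))
```

```text
hold 0 foot mm [-5.4328  0.3721  7.4374] lean 32.9509365941714 edge_x -4.856125979319565 F [5.832  0.1038 0.2717] 28.625
down1 0 foot mm [-5.2515 -0.0915  7.1706] lean 32.93541448369856 edge_x -4.897231437114353 F [-0.4058  0.7142  5.5344] 29.275
```

View pics/lean.png

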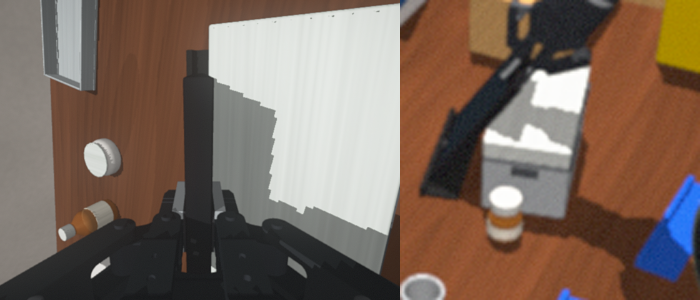

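Run:
```python
from st import *
L,th=state("now"); lip=L[0]+.006*np.cos(th); fl=L[2]-.006*np.sin(th); t2=th+np.radians(.4)
o,M=g.frame(g.led,[lip-.006*np.cos(t2),L[1],fl+.006*np.sin(t2)],t2); p,q=g.tcp(o,M)
bot.move_linear(p,.01,rotation=q); bot.wait(.4); state("press")
bot.set_gripper(.35); bot.wait(.4); state("open"); print(bot.read_finger_force())
M=mat(bot.read_tool_rot()); p=np.array(bot.read_position())
print(bot.move_linear(p-M[:,2]*.12,.06,until_force=8)); bot.wait(.2)
state("out")
K,E=wristE(); np.savez("w_end.npz",K=K,E=E)
cv2.imwrite("pics/end.png",np.hstack([cv2.resize(bot.camera("wrist")[:,:,::-1],(400,300)),cv2.resize(bot.camera("side")[150:290,300:440,::-1],(300,300),interpolation=2)]))
```

```text
now 0 foot mm [-5.2706 -0.0517  7.1623] lean 32.9317168067546 edge_x -4.884717383066882 F [0.1255 1.0916 5.1279] 29.375
press 0 foot mm [-4.1327  0.0552  8.0519] lean 33.44090922312315 edge_x -5.2073374168615745 F [6.9956 1.3549 3.0675] 30.025
open 0 foot mm [-5.2989 -0.0532  7.1557] lean 33.327351879550186 edge_x -3.9894878744210795 F [-0.1138 -0.1289 -0.0197] 30.7417
0.0
False
out 0 foot mm [-71.2025   0.0424 107.3001] lean 33.326172663757056 edge_x -3.945715587315938 F [-0.6818 -0.3527  0.5062] 33.0917
```

View pics/end.png

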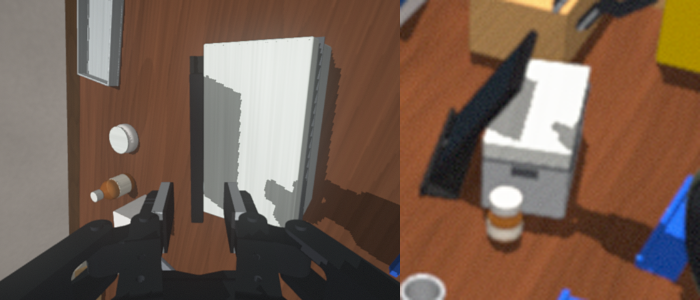

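The tablet stands by itself, leaning on the box edge with its foot at the lip; the gripper is clear and reads no load. Handing in.

```bash
python3 -c "
from cell import bot
bot.wait(.5); print(bot.close_job(),bot.read_clock())"
```

```text
the job is handed in; nothing more can be done
the job is handed in; nothing more can be done
```

The tablet stands on the black ledge with its foot at the lip and leans on the box edge at about 33°, near the ledge's middle; I let go and handed the job in at about 34 s without seeing the verdict, and did not measure the clipboard or bystanders again afterwards.

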